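# Press a laminated pier block and hold the lever

### The job

The first of three plywood layers of a viaduct pier block already lies on the bed of the bench press; with the press's safety catch still on, lay the other two layers on it, one on the other, squarely with all edges flush, and let go of them. Then flip the safety catch off by pushing its black ball knob down as far as it goes, pull the press lever down by its handle to the stop so that the platen squeezes the pile, and finish while still holding the handle down. Leave the other things on the bench where they are.

Things in the scene. Friction and masses are not known exactly. Their poses are not given: they have to be found in the camera images.
- layer_1_mid (a point): Centre (half-way up) of the first plywood layer, lying loose and flat on the press bed. All three layers are alike: laser-cut plywood with dark burnt edges, 80 mm (own x) by 56 mm (own y) by 8 mm (own z), about 24 g; a half turn about z makes no difference.
- layer_2_mid (a point): Centre (half-way up) of a second plywood layer, 80 x 56 x 8 mm, axes as for the first; it lies flat on the cutting mat, whose top is 3 mm above the work surface (z = 0.003). The loose two may go on in either order.
- layer_3_mid (a point): Centre (half-way up) of the third plywood layer, 80 x 56 x 8 mm, axes as for the first; it lies flat on the cutting mat.
- press: Small bench lever press, fixed, cast iron with a steel bed. Origin on the mat under the bed's centre; x points from the handle side to the hinge, y to the side of the safety catch, z up. Bed top 30 mm above the origin, 120 mm (x) by 130 mm (y). Stop posts 52 mm high, radius 8 mm, at x = -74, y = -55 and 55 mm. Hinge cheeks and catch lug at x = 145 to 195 mm, up to 112 mm high.
- hinge_pin (a point): Middle of the lever's hinge pin, at press x = 170 mm, y = 0, 62 mm above the press origin; the pin runs along the press's y axis.
- press_lever (a joint): Angle of the press lever (rad): 0 = raised, 80 degrees above level, as found; 1.396 = down on its stop, arms level and pointing to the press's -x. A return spring lifts it when let go; the catch, while on, stops it at about 0.1 rad. It takes 1 to 6 N at the handle, about 15 N over the last few degrees, when the platen squeezes a full pile.
- handle: The lever's handle: black round rubber sleeve, 24 mm in diameter, 102 mm long, that turns freely on a rod parallel to the hinge pin, between the ends of two lever arms (8 mm wide, 20 mm deep, 110 mm apart). Origin at its centre, 265 mm from the pin; own y along it. 38 mm free between it and the platen. Lever raised: about 0.33 m above the work surface, clear of the bed.
- platen: Upper steel platen, 90 mm (along the arms) by 96 mm by 10 mm, carried between the lever's arms on two springs; origin at the centre of its pressing face, 170 mm from the hinge pin and 16 mm under the arms' centre line. With the lever down on three layers its springs give by 8 mm and press with about 15 N; on fewer layers it does not press.
- catch (a joint): Angle of the safety catch (rad): 0 to 0.2 = on, nose in front of the lever arm; 1.4 = fully off, nose pointing up; clear of the arm from about 1.2. A small steel rocker turning about a pin along the press's x axis, at press x = 145, y = 100, z = 100 mm. Friction holds it where it is left; it takes 1 to 2 N at the knob.
- catch_knob (a point): Centre of the catch's black ball knob, 20 mm in diameter, 60 mm from the catch's pin. On: it stands up and outwards, 40 degrees above level, at press x = 145, y = 146, z = 139 mm (a little lower if the catch starts at up to 0.2). Pushed straight down with closed fingers it swings outwards by up to 14 mm and back in, ending fully off at y = 146, z = 61 mm.
- coach: Bystander: maroon plastic coach body, 235 x 34 x 48 mm, loose on the mat; origin at the middle of its underside. Not to be disturbed.
- goods_shed: Bystander: grey resin goods shed, 115 x 80 mm, 73 mm to the ridge, loose on the mat; origin at the middle of its underside. Not to be disturbed.
- buffer_stop_1: Bystander: first brass buffer stop, 40 x 36 x 28 mm, loose on the mat; origin at the middle of its underside. Not to be disturbed.
- buffer_stop_2: Bystander: second brass buffer stop, 40 x 36 x 28 mm, loose on the mat; origin at the middle of its underside. Not to be disturbed.
- pin_vise: Bystander: chrome pin vise, 88 mm long, 12 mm thick, lying, loose on the mat; origin at the middle of its underside. Not to be disturbed.
- try_square: Bystander: small steel try square, stock 70 x 14 x 18 mm, blade 95 mm, loose on the mat; origin at the middle of its underside. Not to be disturbed.
- paint_jar: Bystander: paint jar, 34 mm across, 45 mm high, loose on the mat; origin at the middle of its underside. Not to be disturbed.
Mind the look-alikes: they are no part of the job. What is shaped like the part that bears layer_2_mid but green or purple is not meant.

How it is judged:
By the outcome, as a careful person would: the job done as asked, in the order asked, and still so for the second after the job is handed in, while the arm keeps its last pose, push and grip.
It also fails if it takes over 72 s, if anything falls off the work surface, if the arm or the gripper's body presses on something with over 40 N, if the wrist force passes 120 N, or if a joint passes its speed limit or range.

### The arm

A 6-joint arm with a two-finger parallel gripper is mounted at the origin on the work surface. World frame = base frame: x ahead of the robot, y to its left, z up, the work surface at z = 0. Lengths are in m, angles in rad, forces in N, time in s.
With the tool pointing down it reaches from about 0.35 to 1 m from the base axis. Payload 7.1 kg.
Tool frame: the origin (TCP) lies midway between the tips of the shut fingers; the grasp point (between the pads) lies 19 mm behind it; z points along the fingers, y is the line along which they close (so a half turn about z gives the same grasp; the last joint's range is limited). The gripper opens to 85 mm and grips with 20 to 120 N. Pads are 22 mm wide; open, the fingers measure 114 mm over their backs; the gripper's body (76 mm by 85 mm) begins 54 mm behind the grasp point. The pads swing forward as they close: fully open they stand 13 mm farther back than shut.
Start: joints at [-1.215, 0.423, 1.63, -0, 1.089, -0.019], TCP at [0.229, -0.582, 0.231] pointing down, gripper open.
Joint ranges: [-3, 3], [-0.9, 2.11], [0.09, 2.58], [-1.31, 4.45], [0.11, 2.69], [-2.54, 2.54]. Speed limits (rad/s): [2.39, 2.39, 3.01, 3.14, 3.14, 3.14].

### API

Orientations are given as a rotation vector (axis times angle).
In Python, from bench import arm gives the robot as it stands.
- The arm moves only by the shell command python3 -m pendant 'ROWS' [OPENING] [FORCE]. ROWS is a JSON object of lists of equal length, an entry for each row: "linear": the shift along the world's x, y, z in mm, a list of three; "twist": the turn about the world's z in degrees. A call has 1 to 20 rows; each row is the pose to reach, as a shift and turn from the pose commanded when the call began; what a row does not reach only later rows make up. A row lasts 1/8 s, in which the tool goes at most 62.5 mm and 10.7 degrees, less where a joint would pass 70% of its speed; a pose out of reach is approached as far as the arm can. A call with a gripper value outside its range is refused whole. OPENING is the closure, from -1 (fully open) to 1 (shut), set as the call begins (- or left out, the last holds). The fingers move at their own pace and stop on an object; FORCE is the grip in N (left out, the last holds). Time passes only in rows, so rows that repeat a pose let the fingers close. It gives the time, the measured TCP pose, the force, the opening and the grip force at its end, in the units of the state.
- arm.get_state(): the state, without advancing time (a new reading comes with each control period).
- arm.snapshot(name): name is "scene" or "top" or "wrist"; returns (picture, depth): 384x512x3 uint8, red, green, blue; 384x512 float32, m along the optical axis (not along the pixel's ray), 0 where there is no reading.
- arm.calibration(name): a dict with "fx", "fy", "cx", "cy" (pixels), "position" and "attitude" of the camera in the world. Camera axes: x right, y down, z forward; pixel columns grow to the right and rows downward; lengths in m; the calibration is good to about 2 mm. A picture is of the moment at which its call begins: read the wrist's pose just before it. calibration takes no time and is no camera call; for the wrist camera it gives the pose at the moment of the call.
- arm.sign_off(): hands the job in; it is judged then, once.
The state is a dict: "t": time; "q": joint angles; "qvel": joint speeds; "joint_efforts": joint torques, N m; "ee_pos": TCP position; "ee_rot": TCP orientation; "ft_force": force on the tool from outside, world axes, zero at the start; "torque": the same for the moment, N m; "width": finger opening in m; "grip_force": force on a finger pad.
Only numpy, scipy, OpenCV 4.12 (cv2) and the standard library are available. Lean on these libraries where they do the work, as an engineer would, in place of code of your own. Each camera call takes 0.05 s, during which the arm holds its last target. There are 200 camera calls.

## Working session

There is one attempt and no reset: what is moved stays moved. The work goes in short steps, Python scripts to look and compute and a shell command to move; the robot and the scene stay as the last step left them, time stands still between calls to the robot, and variables do not carry over. Pictures are saved under pics/ and viewed, at most 10 in all, crops included, and the job is handed in when it is done.

```bash
ls; mkdir -p pics; cat > h.py <<'E'
import numpy as np, cv2
from scipy.spatial.transform import Rotation as R
from bench import arm
def snap(n,f):
    c=arm.calibration(n); p,d=arm.snapshot(n)
    cv2.imwrite(f'pics/{f}.png',cv2.cvtColor(p,cv2.COLOR_RGB2BGR)); np.savez(f'pics/{f}.npz',d=d,p=p,c=np.array(c,dtype=object)); return c,p,d
def load(f):
    z=np.load(f'pics/{f}.npz',allow_pickle=True); return z['c'].item(),z['p'],z['d']
def rot(c):
    a=np.array(c['attitude'],float); return a if a.shape==(3,3) else R.from_rotvec(a).as_matrix()
def cloud(c,d):
    v,u=np.indices(d.shape); X=np.stack([(u-c['cx'])/c['fx']*d,(v-c['cy'])/c['fy']*d,d],-1)
    return X@rot(c).T+np.array(c['position'])
E
python3 - <<'E'
from h import *
for n in('top','scene'):
    c,p,d=snap(n,n+'0'); print(n,c)
s=arm.get_state(); print(s)
a=cv2.imread('pics/top0.png');cv2.imwrite('pics/top0b.png',cv2.resize(a,(800,600),interpolation=cv2.INTER_CUBIC))
E
```

```text
pics
top {'fx': 425.6362148491231, 'fy': 425.6362148491231, 'cx': 253.236448622168, 'cy': 195.6318802754927, 'position': array([ 0.34751979, -0.06714488,  1.81822157]), 'attitude': array([-2.1716557 ,  2.21040901, -0.0914729 ])}
scene {'fx': 353.79057886954126, 'fy': 353.79057886954126, 'cx': 258.56919820729854, 'cy': 188.8360543003292, 'position': array([ 1.03037911, -0.75304168,  0.89644205]), 'attitude': array([-2.13712805, -0.75592843,  0.36385667])}
{'t': 0.1, 'q': array([-1.21497201e+00,  4.23791278e-01,  1.63059869e+00, -4.23531361e-05,
        1.08856602e+00, -1.90241803e-02]), 'qvel': array([-0.0012887 , -0.00148401, -0.00268658, -0.00024272, -0.00159261,
       -0.0004281 ]), 'joint_efforts': array([-8.44104252e-04, -5.58429193e+01, -2.82444620e+01, -5.30786099e-05,
        2.94034326e-03,  1.96632487e-05]), 'ee_pos': array([ 0.22866506, -0.58115413,  0.23061249]), 'ee_rot': array([-3.08525518e+00, -5.85150480e-01,  4.16840602e-04]), 'ft_force': array([ 0.03121078, -0.81311171,  0.54317346]), 'torque': array([-0.01834602, -0.02831406, -0.02598727]), 'grip_force': 0.0, 'width': 0.08542804316991572}
```

View pics/top0b.png

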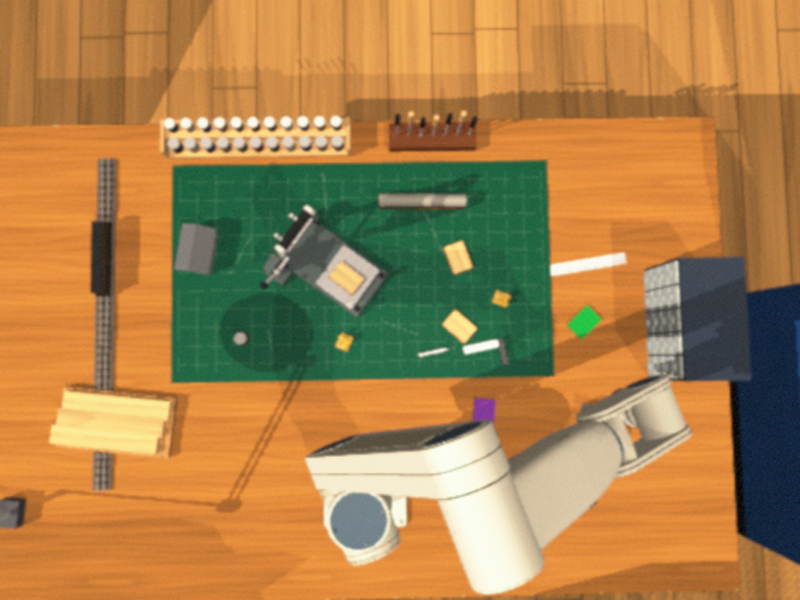

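View pics/scene0.png

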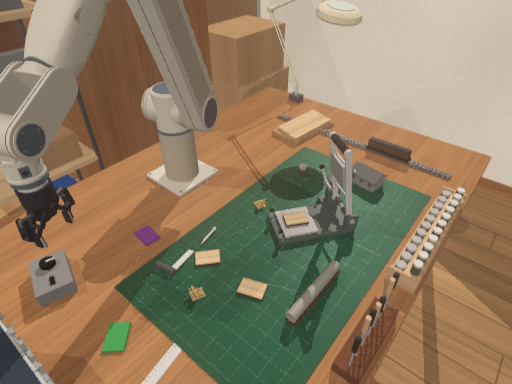

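Top view (800x600): the layers are the bare-plywood rectangles at (345,277) on the press bed, and at (458,257) and (460,325) on the mat. The green one at (584,321) and the purple one at (484,409) are the look-alikes and don't count. I'll measure the layers and confirm them in a crop.

```bash
python3 - <<'E'
from h import *
c,p,d=load('top0'); W=cloud(c,d)
hsv=cv2.cvtColor(p,cv2.COLOR_RGB2HSV)
x0,y0,x1,y1=112,104,352,243
m=((hsv[...,0]>8)&(hsv[...,0]<28)&(hsv[...,1]>70)&(hsv[...,2]>130)).astype(np.uint8)
M=np.zeros_like(m);M[y0:y1,x0:x1]=m[y0:y1,x0:x1]
n,l,st,ce=cv2.connectedComponentsWithStats(M)
for i in range(1,n):
    if st[i,4]<40: continue
    q=W[l==i]; r=cv2.minAreaRect((q[:,:2]*1000).astype(np.float32))
    print(st[i],ce[i].round(1),np.median(q,0).round(4),r)
for n_,(u,v) in dict(green=(584,321),shed=(196,248),coach=(422,201),knobguess=(267,284),h1=(308,212),h2=(278,238),hing=(290,230),bed1=(330,235),catch=(275,265)).items():
    u,v=int(u*.64),int(v*.64); print(n_,W[v,u].round(3))
cv2.imwrite('pics/crop1.png',cv2.resize(cv2.cvtColor(p[115:250,150:340],cv2.COLOR_RGB2BGR),None,fx=4,fy=4,interpolation=cv2.INTER_CUBIC))
E
```

```text
[112 104 120   2 170] [161.8 104.3] [0.8803 0.3182 0.002 ] ((742.635009765625, 108.42315673828125), (793.0863037109375, 344.63714599609375), 47.44524383544922)
[350 104   2  43  58] [350.7 121.4] [ 8.078e-01 -5.198e-01  4.000e-04] ((778.0573120117188, -519.4496459960938), (8.162389755249023, 185.15142822265625), 88.64044189453125)
[284 154  19  22 270] [292.7 164.2] [ 0.6082 -0.2628  0.0118] ((608.9969482421875, -263.5619201660156), (85.56480407714844, 61.0606803894043), 19.387840270996094)
[210 167  24  22 283] [221.4 177.4] [0.5537 0.0431 0.042 ] ((553.9279174804688, 42.55376052856445), (84.12655639648438, 59.20546340942383), 51.30988693237305)
[315 186  12  11  90] [320.4 190.8] [ 0.4917 -0.3774  0.0095] ((491.77239990234375, -377.94769287109375), (41.40464401245117, 38.73739242553711), 75.15165710449219)
[283 198  22  22 276] [293.7 208.5] [ 0.4169 -0.2622  0.0115] ((374.4139709472656, -192.6562957763672), (90.5405502319336, 240.2248992919922), 32.74564743041992)
[215 213  11  12  93] [219.8 218.3] [0.3829 0.0522 0.0081] ((382.3896789550781, 53.880558013916016), (40.36572265625, 41.92327117919922), 63.76074981689453)
[245 241 107   2 123] [303.8 241.9] [ 0.2761 -0.3116  0.0016] ((277.9120788574219, -278.6346435546875), (452.8511962890625, 4.975094795227051), 88.93270111083984)
green [ 0.428 -0.603  0.004]
shed [0.636 0.436 0.073]
coach [ 0.76  -0.166  0.042]
knobguess [0.53  0.237 0.149]
h1 [0.671 0.108 0.334]
h2 [0.628 0.194 0.241]
hing [0.629 0.15  0.335]
bed1 [0.673 0.086 0.02 ]
catch [0.581 0.219 0.117]
```

View pics/crop1.png

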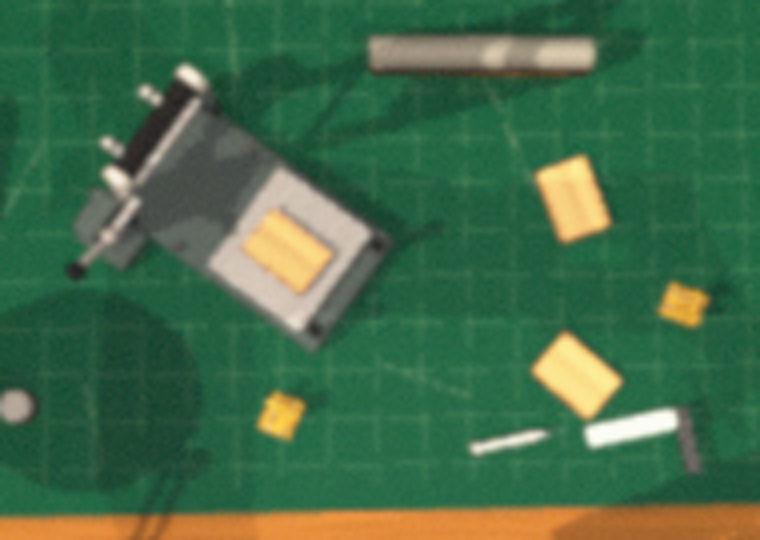

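The crop confirms two bare-plywood layers on the mat at crop (572,198) and (577,375), and one on the bed at (287,250). The press hinge points up-left, with yaw about 50°, and the catch knob is at crop (75,270). Next, a closer look with the wrist camera.

```bash
python3 -m pendant '{"linear":[[40,40,20],[100,100,60],[150,160,70],[190,210,80],[230,260,90],[260,300,90],[275,320,90],[280,325,90],[280,325,90],[280,325,90]],"twist":[0,0,0,0,0,0,0,0,0,0]}' -1 && python3 - <<'E'
from h import *
c,p,d=snap('wrist','w1'); print(c,arm.get_state()['ee_pos'],arm.get_state()['ee_rot'])
E
```

```text
t: 1.35
ee_pos: [0.508, -0.2575, 0.321]
ee_rot: [-3.087, -0.583, 0.001]
ft_force: [0.1, -0.1, -0.1]
width: 0.0853
grip_force: 0.0
{'fx': 301.4579455351781, 'fy': 301.4579455351781, 'cx': 255.19850408402544, 'cy': 197.5790904029531, 'position': array([ 0.57345534, -0.23167213,  0.46351923]), 'attitude': array([ 2.39585514, -1.63269529, -0.23279905])} [ 0.50791587 -0.25769237  0.3210604 ] [-3.08694716e+00 -5.82464038e-01  1.01524237e-03]
```

View pics/w1.png

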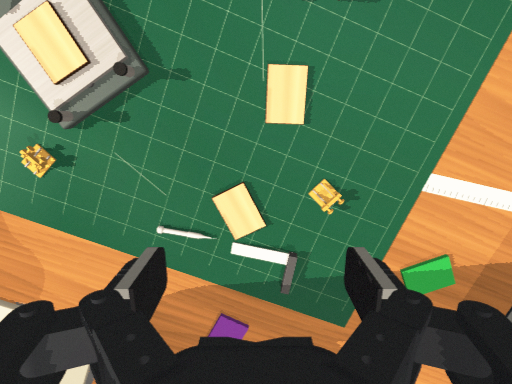

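The wrist view shows all three plywood layers: (287,94) is A, (239,210) is B, and (51,42) is on the bed. I'll fit rectangles.

```bash
cat >> h.py <<'E'
def plane(c,uv,z):
    uv=np.asarray(uv,float).reshape(-1,2); r=np.c_[(uv[:,0]-c['cx'])/c['fx'],(uv[:,1]-c['cy'])/c['fy'],np.ones(len(uv))]@rot(c).T
    P=np.array(c['position']); return P+r*((z-P[2])/r[:,2])[:,None]
def wood(c,p,seeds,zs,show=True):
    hsv=cv2.cvtColor(p,cv2.COLOR_RGB2HSV)
    m=((hsv[...,0]>8)&(hsv[...,0]<30)&(hsv[...,1]>55)&(hsv[...,2]>120)).astype(np.uint8)
    m=cv2.morphologyEx(m,cv2.MORPH_OPEN,np.ones((3,3),np.uint8))
    n,l,st,ce=cv2.connectedComponentsWithStats(m); out=[]
    for (u,v),z in zip(seeds,zs):
        i=l[v,u]; k,_=cv2.findContours((l==i).astype(np.uint8),0,cv2.CHAIN_APPROX_NONE)
        q=plane(c,max(k,key=len).reshape(-1,2),z)*1000
        (cx,cy),(a,b),t=cv2.minAreaRect(q[:,:2].astype(np.float32))
        if a<b: a,b,t=b,a,t-90
        out.append((cx,cy,t)); print(i,st[i],'centre %.1f %.1f size %.1f %.1f longaxis %.1f'%(cx,cy,a,b,t),'area-centroid',plane(c,ce[i],z)[0,:2]*1000)
    return out
E
python3 - <<'E'
from h import *
c,p,d=load('w1'); wood(c,p,[(287,94),(239,210),(51,42)],[.011,.011,.041])
W=cloud(c,d); print([W[v,u] for u,v in [(287,94),(239,210),(51,42),(100,20),(300,160)]])
print(R.from_rotvec(arm.get_state()['ee_rot']).as_matrix().round(3))
# posts tops at z=.055
print(plane(c,[(120,69),(55,117)],.055)*1000)
E
```

```text
3 [ 265   64   43   61 2357] centre 609.0 -264.3 size 79.9 56.6 longaxis 19.5 area-centroid [ 610.42275063 -263.74040876]
6 [ 212  183   53   56 1709] centre 419.7 -263.7 size 79.9 56.6 longaxis 48.2 area-centroid [ 420.78662614 -262.96584609]
1 [  13    1   74   82 3068] centre 554.1 41.0 size 80.1 55.9 longaxis 51.1 area-centroid [555.3140252   41.72998328]
[array([ 0.61032513, -0.2655482 ,  0.01070115]), array([ 0.42293809, -0.26309423,  0.0117894 ]), array([0.55581544, 0.04002114, 0.04121905]), array([ 0.60350155, -0.00808042,  0.03347403]), array([ 0.52993772, -0.32252669,  0.00237083])]
[[ 0.931  0.364 -0.001]
 [ 0.364 -0.931  0.   ]
 [-0.001 -0.    -1.   ]]
[[557.37981398 -55.35386764  55.        ]
 [469.35724368   9.38667702  55.        ]]
```

```bash
python3 -m pendant '{"linear":[[40,-3,-60],[75,-5,-120],[95,-7,-165],[101,-7,-191],[101,-7,-201],[101,-7,-201],[101,-7,-201]],"twist":[-1,-1.9,-1.9,-1.9,-1.9,-1.9,-1.9]}' && python3 - <<'E'
from h import *
c,p,d=snap('wrist','w2'); print(c,arm.get_state()['ee_pos'])
E
```

```text
t: 2.28
ee_pos: [0.6103, -0.2645, 0.1222]
ee_rot: [3.095, 0.533, 0.003]
ft_force: [0.4, 0.1, -0.1]
width: 0.0854
grip_force: 0.0
{'fx': 301.4579455351781, 'fy': 301.4579455351781, 'cx': 255.19850408402544, 'cy': 197.5790904029531, 'position': array([ 0.67608458, -0.24058876,  0.26497512]), 'attitude': array([ 2.37145462, -1.6739265 , -0.2336672 ])} [ 0.61037295 -0.26436728  0.12235739]
```

View pics/w2.png

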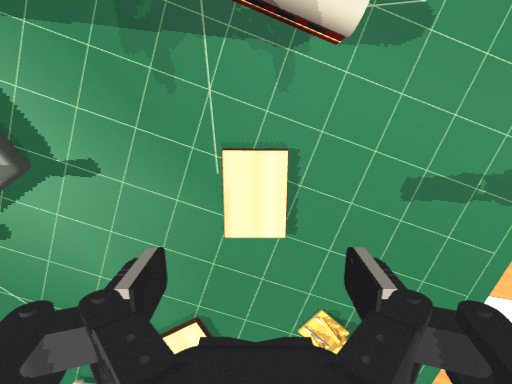

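The layer sits centred at (255,194) and squarely between the fingers. I'll measure the residual.

```bash
python3 - <<'E'
from h import *
c,p,d=load('w2'); o=wood(c,p,[(255,194)],[.011])[0]
s=arm.get_state();M=R.from_rotvec(s['ee_rot']).as_matrix()
e=np.r_[o[:2],11]-s['ee_pos']*1000; print('layer from TCP in tool x,y:',(M.T@e)[:2], 'tool y az',np.degrees(np.arctan2(M[1,1],M[0,1])), 'ee',s['ee_pos'])
W=cloud(c,d);print(W[194,255],W[260,250],W[120,180])
E
```

```text
3 [ 234  150   32   88 2143] centre 607.7 -260.0 size 79.0 26.6 longaxis 19.3 area-centroid [ 608.57137405 -261.95889584]
layer from TCP in tool x,y: [-1.28084127 -5.24774968] tool y az -70.46222351510511 ee [ 0.61037295 -0.26436728  0.12235739]
[ 0.61082876 -0.26409419  0.01243769] [ 0.54536309 -0.28229775  0.00415602] [ 0.64822277 -0.18408381  0.00401962]
```

```bash
sed -i 's/hsv\[...,0\]<30)&(hsv\[...,1\]>55)/hsv[...,0]<36)\&(hsv[...,1]>24)/' h.py; cat >> h.py <<'E'
def rel(o,z):
    s=arm.get_state();M=R.from_rotvec(s['ee_rot']).as_matrix()
    e=np.r_[o[:2],z]-s['ee_pos']*1000; print('layer from TCP in tool x,y:',(M.T@e)[:2].round(2),'world',e.round(2),'tool y az',np.degrees(np.arctan2(M[1,1],M[0,1])).round(2),'ee',(s['ee_pos']*1000).round(1))
E
python3 - <<'E'
from h import *
c,p,d=load('w2'); o=wood(c,p,[(255,194)],[.011])[0]; rel(o,11); print(p[194,240:270:10])
E
```

```text
2 [ 222  150   66   88 5641] centre 609.2 -264.2 size 78.9 56.0 longaxis 19.5 area-centroid [ 611.24596107 -263.50068556]
layer from TCP in tool x,y: [-1.28 -0.74] world [  -1.15    0.13 -111.36] tool y az -70.46 ee [ 610.4 -264.4  122.4]
[[255 252 197]
 [255 251 192]
 [255 250 184]]
```

```bash
python3 -m pendant '{"linear":[[-1,0,-40],[-1,0,-80],[-1,0,-105],[-1,0,-115],[-1,0,-119],[-1,0,-119],[-1,0,-119]],"twist":[0,0,0,0,0,0,0]}'; python3 -m pendant '{"linear":[[0,0,0],[0,0,0],[0,0,0],[0,0,0],[0,0,0]],"twist":[0,0,0,0,0]}' 0.6 30
```

```text
t: 3.2
ee_pos: [0.6096, -0.2639, 0.0025]
ee_rot: [3.095, 0.534, 0.002]
ft_force: [-0.5, 0.6, 0.1]
width: 0.0855
grip_force: 0.0
t: 3.82
ee_pos: [0.6091, -0.2637, 0.002]
ee_rot: [3.096, 0.534, 0.001]
ft_force: [-1.4, 1.3, 5.7]
width: 0.0547
grip_force: 31.4
```

```bash
python3 -m pendant '{"linear":[[0,0,15],[0,0,60],[-30,30,110],[-60,80,128],[-85,130,128],[-100,180,128],[-110,220,128],[-111,235,128],[-111,235,128],[-111,235,128]],"twist":[0,0,5,10,17,24,30,31.6,31.6,31.6]}' && python3 - <<'E'
from h import *
c,p,d=snap('wrist','w3'); print(arm.get_state()['ee_pos'])
E
```

```text
t: 5.08
ee_pos: [0.4986, -0.0295, 0.1295]
ee_rot: [2.834, 1.354, 0.001]
ft_force: [0.0, 0.0, 0.1]
width: 0.0545
grip_force: 32.1
[ 0.49840917 -0.02965713  0.12938089]
```

View pics/w3.png

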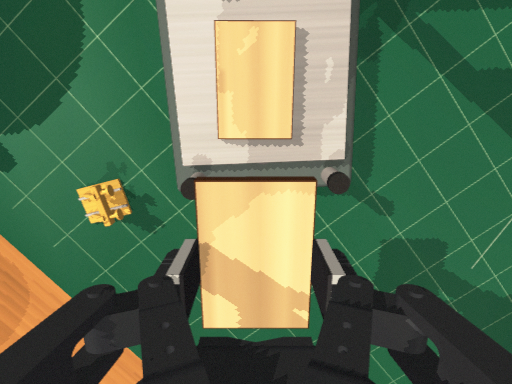

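The held layer is at (256,253) and the bed layer at (256,80), both clear. I'll measure one against the other.

```bash
python3 - <<'E'
from h import *
c,p,d=load('w3'); a=wood(c,p,[(256,80)],[.041])[0]
W=cloud(c,d); print('depths',W[80,256],W[200,256],W[300,256],W[250,256])
for z in (.134,.138,.142):
    b=wood(c,p,[(256,220)],[z])[0]
rel(a,41); rel(b,142)
E
```

```text
1 [  165     0   186   166 28077] centre 556.5 36.6 size 125.7 112.2 longaxis -36.8 area-centroid [558.91144536  39.66329903]
depths [0.55616019 0.0413865  0.04132212] [ 0.51790612 -0.00569173  0.13876874] [ 0.48440657 -0.04732057  0.13855018] [ 0.50193454 -0.02554036  0.138398  ]
5 [  195   182   121   146 16515] centre 496.8 -31.2 size 81.0 57.3 longaxis 51.1 area-centroid [499.35546728 -28.13070372]
5 [  195   182   121   146 16515] centre 498.1 -29.5 size 78.6 55.7 longaxis 51.1 area-centroid [500.60475152 -26.57789921]
5 [  195   182   121   146 16515] centre 499.5 -27.9 size 76.3 54.0 longaxis 51.1 area-centroid [501.85403576 -25.02509471]
layer from TCP in tool x,y: [88.03  3.49] world [ 58.08  66.26 -88.38] tool y az -38.94 ee [498.4 -29.7 129.4]
layer from TCP in tool x,y: [ 2.03 -0.27] world [ 1.06  1.75 12.62] tool y az -38.94 ee [498.4 -29.7 129.4]
```

```bash
cat >> h.py <<'E'
def dfit(c,d,seed,z,tol=.0035,color=None):
    W=cloud(c,d); m=(np.abs(W[...,2]-z)<tol).astype(np.uint8)
    if color is not None: m&=color
    m=cv2.morphologyEx(m,cv2.MORPH_OPEN,np.ones((3,3),np.uint8))
    n,l,st,ce=cv2.connectedComponentsWithStats(m,connectivity=4); k,_=cv2.findContours((l==l[seed[1],seed[0]]).astype(np.uint8),0,cv2.CHAIN_APPROX_NONE)
    q=plane(c,max(k,key=len).reshape(-1,2),z)*1000
    (cx,cy),(a,b),t=cv2.minAreaRect(q[:,:2].astype(np.float32))
    if a<b: a,b,t=b,a,t-90
    cc=(plane(c,cv2.minAreaRect(max(k,key=len))[0],z)*1000)[0]
    print('centre %.1f %.1f size %.1f %.1f longaxis %.1f'%(cx,cy,a,b,t)); return cx,cy,t
E
python3 - <<'E'
from h import *
c,p,d=load('w3')
b=dfit(c,d,(256,80),.041); h=dfit(c,d,(256,230),.1385)
hsv=cv2.cvtColor(p,cv2.COLOR_RGB2HSV); 
for S in (60,80):
  m=((hsv[...,1]>S)&(hsv[...,0]<36)).astype(np.uint8)
  dfit(c,d,(256,80),.041,1,m);dfit(c,d,(256,230),.1385,1,m)
rel(b,41);rel(h,138.5)
print(hsv[100,[185,200,210,214,216,220,230]],hsv[[174,177,179,181,183],256],hsv[[324,326,328,330],256])
E
```

```text
centre 554.7 40.9 size 79.3 56.0 longaxis 51.1
centre 498.8 -29.0 size 80.8 67.9 longaxis 51.1
centre 554.3 40.7 size 80.0 56.3 longaxis 51.1
centre 498.9 -28.5 size 81.8 56.4 longaxis 51.3
centre 554.5 41.1 size 79.3 55.7 longaxis 51.1
centre 498.8 -28.7 size 81.5 56.2 longaxis 51.3
layer from TCP in tool x,y: [90.23 -0.64] world [ 56.25  70.57 -88.38] tool y az -38.94 ee [498.4 -29.7 129.4]
layer from TCP in tool x,y: [ 0.8 -0.1] world [0.42 0.68 9.12] tool y az -38.94 ee [498.4 -29.7 129.4]
[[ 20  32 231]
 [ 18  30 232]
 [ 18  29 231]
 [ 18  28 231]
 [ 16  46 217]
 [ 21 114 248]
 [ 24  97 252]] [[ 44  29 116]
 [ 13 156  59]
 [ 13 167  58]
 [ 13 153 108]
 [ 18 118 242]] [[ 17 125 225]
 [ 17 125 225]
 [ 32 103  84]
 [ 67  98 136]]
```

```bash
python3 -m pendant '{"linear":[[20,25,0],[42,52,0],[54,67,-10],[56.2,70.3,-35],[56.2,70.3,-60],[56.2,70.3,-74],[56.2,70.3,-77],[56.2,70.3,-77],[56.2,70.3,-77]],"twist":[0,0,0,0,0,0,0,0,0]}' && python3 - <<'E'
from h import *
c,p,d=snap('wrist','w4'); print(arm.get_state()['ee_pos'])
cv2.imwrite('pics/w4c.png',cv2.resize(cv2.cvtColor(p[100:384,120:400],cv2.COLOR_RGB2BGR),None,fx=2,fy=2))
E
```

```text
t: 6.25
ee_pos: [0.5546, 0.0416, 0.0531]
ee_rot: [2.833, 1.356, 0.002]
ft_force: [-0.8, 0.2, -0.6]
width: 0.0545
grip_force: 32.1
[0.55461447 0.0417012  0.05314125]
```

View pics/w4c.png

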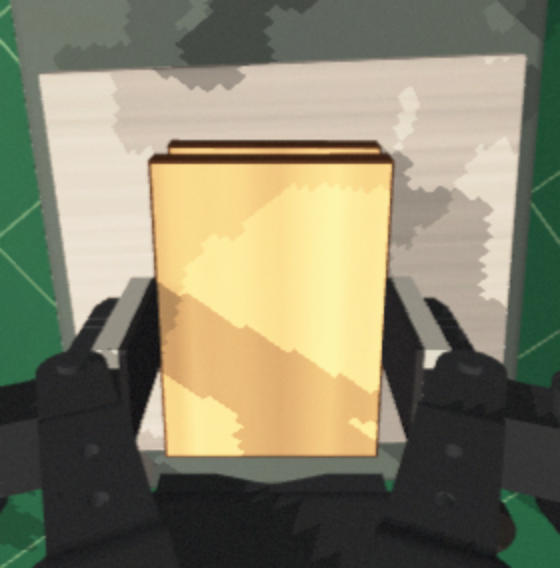

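The held layer is right over the bed layer. The bed layer's far top edge is at crop row 149, columns 168 to 380; the held far top edge is at row 163, columns 150 to 392. I'll check the overlap numerically.

```bash
python3 - <<'E'
from h import *
c,p,d=load('w4'); M=R.from_rotvec(arm.get_state()['ee_rot']).as_matrix(); t=arm.get_state()['ee_pos']
f=lambda q,z: (((plane(c,np.array(q)/2+[119.75,99.75],z)-t)@M)*1000)[:,:2].round(1)
print('bed far',f([(169,149),(379,149)],.041)); print('held far, near',f([(151,163),(391,163),(167,456),(377,456)],.0622))
W=cloud(c,d); print(W[250,256])
E
```

```text
bed far [[ 38.3 -26.9]
 [ 38.3  28. ]]
held far, near [[ 39.5 -27.4]
 [ 39.5  27. ]
 [-39.6 -27.5]
 [-39.6  27.8]]
[0.55808472 0.04572627 0.06231476]
```

```bash
python3 -m pendant '{"linear":[[-0.2,-1.1,-4],[-0.2,-1.1,-8],[-0.2,-1.1,-11],[-0.2,-1.1,-12],[-0.2,-1.1,-12],[-0.2,-1.1,-12]],"twist":[0,0,0,0,0,0]}'
```

```text
t: 7.05
ee_pos: [0.5539, 0.0406, 0.0404]
ee_rot: [2.833, 1.357, 0.0]
ft_force: [-0.0, -0.2, -0.1]
width: 0.0551
grip_force: 32.1
```

```bash
python3 -m pendant '{"linear":[[0,0,-0.4],[0,0,-0.8],[0,0,-0.8]],"twist":[0,0,0]}'; python3 -m pendant '{"linear":[[0,0,0],[0,0,0],[0,0,0]],"twist":[0,0,0]}' -1; python3 -m pendant '{"linear":[[0,0,10],[0,0,40],[0,0,80],[-15,-19,88],[-25,-31,88],[-25,-31,88],[-25,-31,88]],"twist":[0,0,0,0,0,0,0]}'; python3 - <<'E'
from h import *
c,p,d=snap('wrist','w5'); s=arm.get_state(); print(s['ee_pos'])
cv2.imwrite('pics/w5c.png',cv2.resize(cv2.cvtColor(p[60:260,150:370],cv2.COLOR_RGB2BGR),None,fx=3,fy=3))
hsv=cv2.cvtColor(p,cv2.COLOR_RGB2HSV); m=((hsv[...,1]>60)&(hsv[...,0]<36)&(hsv[...,2]>150)).astype(np.uint8)
rel(dfit(c,d,(256,150),.049,1,m),49)
E
```

```text
t: 7.42
ee_pos: [0.5539, 0.0406, 0.0399]
ee_rot: [2.833, 1.357, 0.0]
ft_force: [-1.6, -0.4, 5.0]
width: 0.0547
grip_force: 32.6
t: 7.8
ee_pos: [0.5538, 0.0406, 0.0394]
ee_rot: [-2.833, -1.357, 0.0]
ft_force: [0.2, -0.1, 0.3]
width: 0.0856
grip_force: 0.0
t: 8.68
ee_pos: [0.5284, 0.0095, 0.1267]
ee_rot: [-2.833, -1.355, 0.002]
ft_force: [1.0, 1.3, 0.0]
width: 0.0856
grip_force: 0.0
[0.52868977 0.00965959 0.12675978]
centre 553.8 40.8 size 79.3 56.3 longaxis 51.3
layer from TCP in tool x,y: [40.06  0.12] world [ 25.13  31.14 -77.76] tool y az -38.84 ee [528.7   9.7 126.8]
```

View pics/w5c.png

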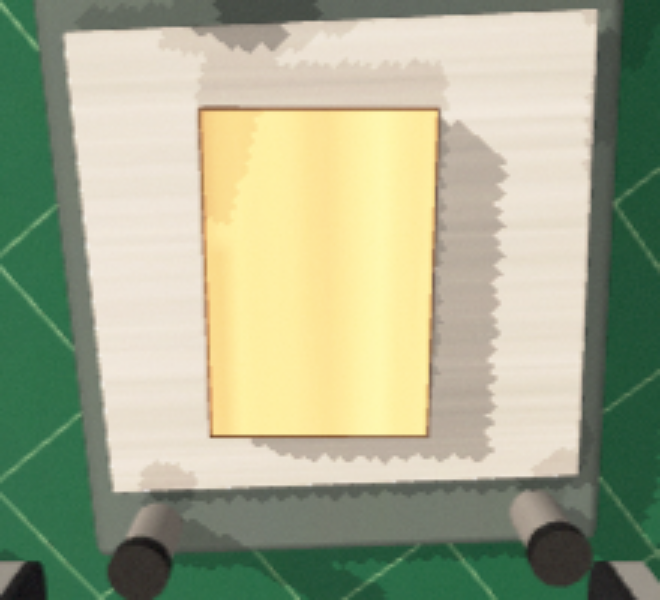

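The second layer is flush on the first in crop w5c, with no dark step on any side. Next is B at (420,-264).

```bash
python3 -m pendant '{"linear":[[-20,-50,10],[-40,-100,10],[-60,-150,5],[-80,-200,0],[-98,-245,0],[-108,-268,-3],[-109,-273.4,-5],[-109,-273.4,-5],[-109,-273.4,-5]],"twist":[0,0,-1,-2,-2.9,-2.9,-2.9,-2.9,-2.9]}'; python3 - <<'E'
from h import *
c,p,d=snap('wrist','w6'); s=arm.get_state()
hsv=cv2.cvtColor(p,cv2.COLOR_RGB2HSV); m=((hsv[...,1]>30)&(hsv[...,0]<36)&(hsv[...,2]>150)).astype(np.uint8)
rel(dfit(c,d,(256,195),.011,1,m),11)
E
```

```text
t: 9.85
ee_pos: [0.4202, -0.2629, 0.1224]
ee_rot: [-2.866, -1.286, 0.0]
ft_force: [-0.3, 0.5, -0.5]
width: 0.0856
grip_force: 0.0
centre 419.8 -263.8 size 79.0 55.5 longaxis 48.2
layer from TCP in tool x,y: [-0.97  0.25] world [  -0.48   -0.87 -111.47] tool y az -41.64 ee [ 420.3 -262.9  122.5]
```

```bash
python3 -m pendant '{"linear":[[-0.3,-0.7,-40],[-0.3,-0.7,-80],[-0.3,-0.7,-105],[-0.3,-0.7,-115],[-0.3,-0.7,-119],[-0.3,-0.7,-119.5],[-0.3,-0.7,-119.5]],"twist":[0,0,0,0,0,-0.2,-0.2]}'; python3 -m pendant '{"linear":[[0,0,0],[0,0,0],[0,0,0],[0,0,0],[0,0,0]],"twist":[0,0,0,0,0]}' 0.6 30
python3 -m pendant '{"linear":[[0,0,15],[0,0,60],[15,40,110],[30,90,136],[45,140,136],[60,190,136],[72,225,136],[77,235,136],[77,235,136],[77,235,136]],"twist":[0,0,1,2,3,3,3,3,3,3]}' && python3 - <<'E'
from h import *
c,p,d=snap('wrist','w7'); W=cloud(c,d)
hsv=cv2.cvtColor(p,cv2.COLOR_RGB2HSV); m=((hsv[...,1]>60)&(hsv[...,0]<36)&(hsv[...,2]>150)).astype(np.uint8)
z=W[235:265,245:265,2].mean(); print(z)
rel(dfit(c,d,(256,80),.049,1,m),49); rel(dfit(c,d,(256,250),z,1,m),z*1e3)
E
```

```text
t: 10.78
ee_pos: [0.4201, -0.2648, 0.0038]
ee_rot: [2.868, 1.279, 0.001]
ft_force: [0.4, -0.2, -0.3]
width: 0.0853
grip_force: 0.0
t: 11.4
ee_pos: [0.4198, -0.2647, 0.0037]
ee_rot: [2.869, 1.279, 0.001]
ft_force: [-0.8, -0.3, 7.8]
width: 0.0546
grip_force: 30.2
t: 12.65
ee_pos: [0.4961, -0.0305, 0.1391]
ee_rot: [-2.835, -1.353, 0.001]
ft_force: [-0.4, -0.8, -0.7]
width: 0.0544
grip_force: 32.0
0.14649367416038295
centre 553.6 41.1 size 80.0 55.7 longaxis 51.3
layer from TCP in tool x,y: [91.97 -0.4 ] world [ 57.53  71.71 -90.02] tool y az -39.01 ee [496.  -30.6 139. ]
centre 496.5 -29.4 size 78.2 55.1 longaxis 51.1
layer from TCP in tool x,y: [ 1.21 -0.34] world [0.5  1.15 7.48] tool y az -39.01 ee [496.  -30.6 139. ]
```

```bash
python3 -m pendant '{"linear":[[20,25,0],[42,52,0],[54,67,-10],[57,70,-35],[57,70,-60],[57,70,-74],[57,70,-77],[57,70,-77],[57,70,-77]],"twist":[0,0,0,0,0,0,0,0,0]}' && python3 - <<'E'
from h import *
c,p,d=snap('wrist','w8'); s=arm.get_state(); print(s['ee_pos'],s['ee_rot'],cloud(c,d)[235:265,245:265,2].mean())
cv2.imwrite('pics/w8c.png',cv2.resize(cv2.cvtColor(p[150:340,170:350],cv2.COLOR_RGB2BGR),None,fx=3,fy=3))
E
```

```text
t: 13.82
ee_pos: [0.5541, 0.0404, 0.0628]
ee_rot: [2.834, 1.354, 0.002]
ft_force: [0.0, -0.1, 0.2]
width: 0.0549
grip_force: 32.0
[0.55410669 0.04048319 0.06284033] [2.83424371e+00 1.35390971e+00 2.23537694e-03] 0.07042686631801949
```

View pics/w8c.png

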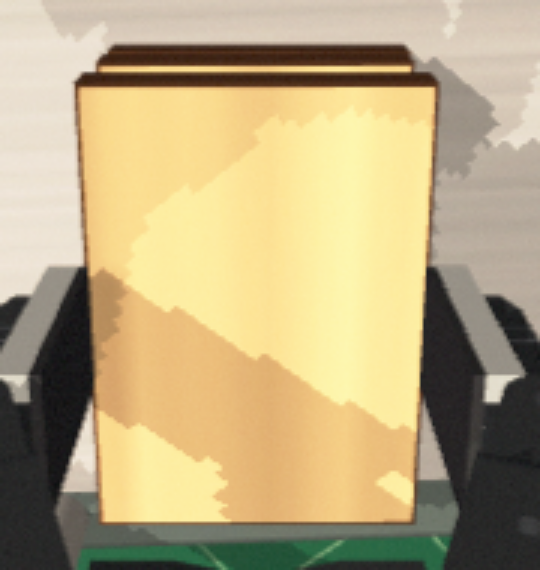

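Layer 2's far top edge is at crop row 66, columns 98 to 413. The held layer's far edge is at row 86, columns 78 to 437, and its near edge is at row 522, columns 100 to 415.

```bash
python3 - <<'E'
from h import *
c,p,d=load('w8'); M=R.from_rotvec(arm.get_state()['ee_rot']).as_matrix(); t=arm.get_state()['ee_pos']
f=lambda q,z: (((plane(c,np.array(q)/3+[169.67,149.67],z)-t)@M)*1000)[:,:2].round(1)
print('L2 far',f([(98.5,66),(412.5,66)],.049)); print('held far, near',f([(79,86),(436,86),(100,522),(414,522)],.0704))
print('L1 far bottom-ish',f([(110,55),(406,55)],.041))
E
```

```text
L2 far [[ 39.3 -28. ]
 [ 39.4  27.1]]
held far, near [[ 40.5 -27.4]
 [ 40.5  27.1]
 [-38.3 -27.9]
 [-38.3  27.6]]
L1 far bottom-ish [[ 39.8 -27.2]
 [ 39.8  27.2]]
```

```bash
python3 -m pendant '{"linear":[[-0.8,-0.8,-4],[-0.8,-0.8,-8],[-0.8,-0.8,-11],[-0.8,-0.8,-13],[-0.8,-0.8,-13.5],[-0.8,-0.8,-13.5]],"twist":[0,0,0,0,0,0]}'
python3 -m pendant '{"linear":[[0,0,-0.4],[0,0,-0.8],[0,0,-0.8]],"twist":[0,0,0]}'; python3 -m pendant '{"linear":[[0,0,0],[0,0,0],[0,0,0]],"twist":[0,0,0]}' -1; python3 -m pendant '{"linear":[[0,0,10],[0,0,40],[0,0,80],[-15,-19,120],[-40,-50,120],[-50,-62,120],[-50,-62,120]],"twist":[0,0,0,0,0,0,0]}'; python3 - <<'E'
from h import *
c,p,d=snap('wrist','w9'); s=arm.get_state(); print(s['ee_pos'])
c2,p2,d2=snap('top','top9'); W=cloud(c2,d2)
a=cv2.resize(cv2.cvtColor(p[60:230,130:380],cv2.COLOR_RGB2BGR),(800,544),interpolation=cv2.INTER_CUBIC)
cv2.imwrite('pics/w9c.png',a)
hsv=cv2.cvtColor(p,cv2.COLOR_RGB2HSV); m=((hsv[...,1]>60)&(hsv[...,0]<36)&(hsv[...,2]>150)).astype(np.uint8)
rel(dfit(c,d,(256,120),.057,1,m),57)
E
```

```text
t: 14.62
ee_pos: [0.5526, 0.0397, 0.0497]
ee_rot: [-2.835, -1.354, 0.0]
ft_force: [-5.6, 0.4, 14.8]
width: 0.0544
grip_force: 33.7
t: 15.0
ee_pos: [0.5526, 0.0397, 0.0496]
ee_rot: [2.835, 1.355, -0.0]
ft_force: [-7.3, -0.4, 23.1]
width: 0.0547
grip_force: 34.6
t: 15.38
ee_pos: [0.5526, 0.0397, 0.0474]
ee_rot: [-2.835, -1.354, 0.001]
ft_force: [0.1, 0.0, 0.6]
width: 0.0854
grip_force: 0.0
t: 16.25
ee_pos: [0.5024, -0.0227, 0.1678]
ee_rot: [-2.836, -1.352, 0.0]
ft_force: [0.6, -0.2, -0.5]
width: 0.0854
grip_force: 0.0
[ 0.50303813 -0.0222776   0.16775147]
centre 553.0 40.6 size 80.1 56.3 longaxis 51.0
layer from TCP in tool x,y: [79.82 -0.68] world [  49.67   62.53 -110.64] tool y az -38.94 ee [503.4 -22.  167.6]
```

View pics/w9c.png

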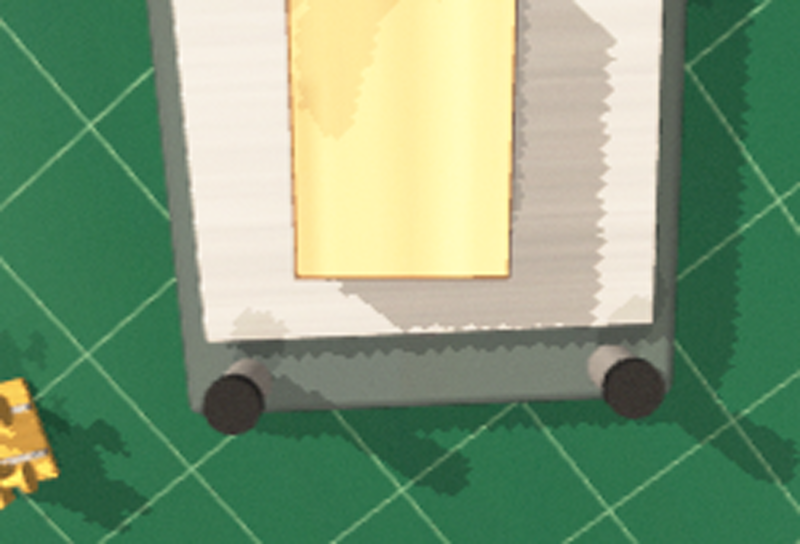

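The pile is flush on the visible near and side edges, within about 1 mm of layer 2. Next, around to the knob with the fingers shut, staying clear of the lever.

```bash
python3 -m pendant '{"linear":[[-30,22,30],[-65,48,60],[-100,75,80],[-113,95,85],[-105,125,85],[-80,155,85],[-50,185,85],[-22,215,85],[0,240,85],[12,255,85],[18,262,85],[20,264,85],[20,264,85],[20,264,85]],"twist":[0,0,0,0,1,2,2,2,2,2,2,2,2,2]}' 1 && python3 - <<'E'
from h import *
c,p,d=snap('wrist','w10'); W=cloud(c,d); s=arm.get_state(); print(s['ee_pos'],R.from_rotvec(s['ee_rot']).as_matrix()[:,1])
g=p.max(2); 
# cluster of dark points near expected knob
m=(g<90)&(np.abs(W[...,0]-.527)<.045)&(np.abs(W[...,1]-.24)<.045)&(W[...,2]>.10)&(W[...,2]<.17)
print(m.sum()); v,u=np.nonzero(m); print(u.min(),u.max(),v.min(),v.max(),np.median(u),np.median(v)); Q=W[m]; print(Q.min(0),Q.max(0),np.median(Q,0))
# sphere fit r=10mm
from scipy.optimize import least_squares
f=least_squares(lambda x:np.linalg.norm(Q-x,axis=1)-.010,np.median(Q,0)-[0,0,.006],loss='soft_l1',f_scale=.001); print('ball',f.x,f.cost)
# top view ball + handle (dark high points) 
c,p,d=load('top9');W=cloud(c,d);h=(W[...,2]>.27)&(np.abs(W[...,0]-.62)<.1)&(np.abs(W[...,1]-.14)<.1); print(h.sum(),W[h].min(0),W[h].max(0),W[h].mean(0))
E
```

```text
t: 18.1
ee_pos: [0.5224, 0.2411, 0.2529]
ee_rot: [2.811, 1.403, -0.0]
ft_force: [-0.7, -0.6, 0.5]
width: 0.0001
grip_force: 0.0
[0.52243551 0.24118056 0.2529286 ] [ 7.99055356e-01 -6.01257465e-01  7.43359663e-06]
380
247 268 178 200 258.0 189.0
[0.5175176  0.23447162 0.13732566] [0.5364962  0.25289088 0.15055898] [0.52789824 0.24478238 0.14686584]
ball [0.52690783 0.24300354 0.13972653] 4.205072257493873e-05
284 [0.57611373 0.09440087 0.27097587] [0.68316732 0.18151006 0.34883597] [0.62925151 0.13726968 0.32750377]
```

```bash
python3 -m pendant '{"linear":[[1,2,-40],[2.2,3.6,-75],[2.2,3.6,-95],[-1,6,-107],[-5,9,-119],[-7,10.5,-130],[-8,11.2,-140],[-7.5,11,-150],[-6.6,10.2,-160],[-4,8.2,-170],[-4,8.2,-170]],"twist":[0,0,0,0,0,0,0,0,0,0,0]}'; python3 -m pendant '{"linear":[[2,-1,-4],[4,-3,-8.5],[4,-3,-8.5]],"twist":[0,0,0]}'
```

```text
t: 19.52
ee_pos: [0.5186, 0.2494, 0.0817]
ee_rot: [2.811, 1.403, -0.002]
ft_force: [-0.5, -0.7, 0.9]
width: -0.0002
grip_force: 0.0
t: 19.9
ee_pos: [0.5231, 0.2469, 0.0742]
ee_rot: [2.811, 1.403, 0.001]
ft_force: [0.5, -0.4, 0.7]
width: 0.0
grip_force: 0.1
```

```bash
python3 -m pendant '{"linear":[[0,0,-1.5],[0,0,-1.5]],"twist":[0,0]}';python3 -m pendant '{"linear":[[0,0,-1.5],[0,0,-1.5]],"twist":[0,0]}'; python3 -m pendant '{"linear":[[0,0,-1.5],[0,0,-1.5]],"twist":[0,0]}'
```

```text
t: 20.15
ee_pos: [0.5231, 0.2471, 0.0736]
ee_rot: [2.81, 1.404, 0.002]
ft_force: [-2.2, 0.2, 8.4]
width: -0.0001
grip_force: 2.7
t: 20.4
ee_pos: [0.5233, 0.2472, 0.0732]
ee_rot: [2.81, 1.404, 0.003]
ft_force: [-5.1, -1.4, 18.4]
width: -0.0001
grip_force: 5.8
t: 20.65
ee_pos: [0.5234, 0.2473, 0.0729]
ee_rot: [2.81, 1.404, 0.004]
ft_force: [-10.1, -2.0, 30.8]
width: 0.0002
grip_force: 8.3
```

The catch is hard on its stop: z stopped changing while force rose to 31 N. Raise and check the knob.

```bash
python3 -m pendant '{"linear":[[-4,3,30],[-4,3,90],[-4,3,150],[-4,3,185],[-4,3,185]],"twist":[0,0,0,0,0]}' && python3 - <<'E'
from h import *
c,p,d=snap('wrist','w11'); W=cloud(c,d); s=arm.get_state(); print(s['ee_pos'],s['q'])
m=(p.max(2)<90)&(np.abs(W[...,0]-.527)<.03)&(np.abs(W[...,1]-.243)<.03)&(W[...,2]>.03)&(W[...,2]<.17)
Q=W[m]; print(len(Q),Q.max(0),np.percentile(Q,[10,50,90],axis=0))
m=(np.abs(W[...,0]-.563)<.05)&(np.abs(W[...,1]-.21)<.05)&(W[...,2]>.115)&(W[...,2]<.2);print('nose',m.sum(),W[m].max(0) if m.any() else 0)
E
```

```text
t: 21.28
ee_pos: [0.5203, 0.2506, 0.2581]
ee_rot: [2.81, 1.404, 0.01]
ft_force: [-1.5, -0.9, -0.3]
width: -0.0005
grip_force: 0.0
[0.51908459 0.25002596 0.25584254] [ 4.28266501e-01  3.22889566e-01  1.72006776e+00 -1.03078677e-04
  1.09609461e+00  1.07278320e+00]
185 [0.53783121 0.25190965 0.07531936] [[0.52176425 0.23761327 0.06718148]
 [0.52747579 0.24484159 0.07119812]
 [0.53515456 0.24998178 0.0739605 ]]
nose 2142 [0.61297951 0.24915967 0.1998943 ]
```

The catch is fully off, with the knob top at z≈0.075. Up, turn and over to the handle, opening the fingers to about 50 mm.

```bash
python3 -m pendant '{"linear":[[0,0,50],[0,0,100],[0,0,145],[0,0,175],[15,-15,180],[40,-40,180],[65,-70,180],[90,-93,180],[105,-108,180],[110,-114,180],[110,-114,180],[110,-114,180],[110,-114,180]],"twist":[10,20,30,40,50,60,70,80,88,90,90,90,90]}' -0.2 && python3 - <<'E'
from h import *
c,p,d=snap('wrist','w12'); W=cloud(c,d); s=arm.get_state(); M=R.from_rotvec(s['ee_rot']).as_matrix(); print(s['ee_pos'],s['width'],np.degrees(np.arctan2(M[1,1],M[0,1])))
def look(W,p):
    m=(W[...,2]>.325)&(W[...,2]<.345)&(np.abs(W[...,0]-.63)<.08)&(np.abs(W[...,1]-.136)<.08)&(p.max(2)<100)
    q=(W[m][:,:2]*1000).astype(np.float32); print(m.sum(),cv2.minAreaRect(q),np.percentile(W[m],[50,98],axis=0)[:,2], np.cov(q.T) is None)
look(W,p)
c,p,d=snap('top','top12'); 
c,p,d=load('top9'); look(cloud(c,d),p)
E
```

```text
t: 22.95
ee_pos: [0.6284, 0.1363, 0.4343]
ee_rot: [-0.994, -2.979, 0.0]
ft_force: [0.3, 1.2, -0.4]
width: 0.0511
grip_force: 0.0
[0.62841348 0.13633605 0.43456661] 0.05140425470530061 53.0924605117343
3049 ((632.6652221679688, 137.90512084960938), (23.413314819335938, 99.71021270751953), 53.20623016357422) [0.33606003 0.33853102] False
159 ((630.0769653320312, 139.60943603515625), (23.910724639892578, 91.7843246459961), 53.72373580932617) [0.33721272 0.34428193] False
```

```bash
python3 -m pendant '{"linear":[[4,1.6,-40],[4,1.6,-80],[4,1.6,-110],[4,1.6,-124],[4,1.6,-127],[4,1.6,-127]],"twist":[0,0,0,0,0,0]}'; python3 -m pendant '{"linear":[[0,0,0],[0,0,0],[0,0,0],[0,0,0]],"twist":[0,0,0,0]}' 0.8 60
```

```text
t: 23.8
ee_pos: [0.6333, 0.1377, 0.309]
ee_rot: [0.994, 2.978, 0.001]
ft_force: [0.1, 0.4, 0.1]
width: 0.0512
grip_force: 0.0
t: 24.3
ee_pos: [0.6332, 0.1375, 0.3091]
ee_rot: [0.994, 2.978, 0.001]
ft_force: [-2.2, -1.1, 6.0]
width: 0.0225
grip_force: 58.6
```

```bash
python3 -m pendant '{"linear":[[-6,-8,-2],[-13.5,-18.1,-5],[-20,-27,-8.5],[-26.7,-35.7,-12],[-26.7,-35.7,-12]],"twist":[0,0,0,0,0]}'
```

```text
t: 24.92
ee_pos: [0.6062, 0.1012, 0.297]
ee_rot: [0.995, 2.978, 0.001]
ft_force: [-1.7, -0.1, 6.0]
width: 0.0224
grip_force: 59.2
```

```bash
python3 -m pendant '{"linear":[[-12.8,-17.2,-8.8],[-25.1,-33.6,-19.5],[-36.8,-49.2,-31.9],[-47.8,-63.9,-46],[-58,-77.6,-61.6],[-67.3,-90.1,-78.6],[-75.8,-101.3,-97],[-83.2,-111.3,-116.5],[-83.2,-111.3,-116.5],[-83.2,-111.3,-116.5]],"twist":[0,0,0,0,0,0,0,0,0,0]}'
```

```text
t: 26.18
ee_pos: [0.5234, -0.0101, 0.1799]
ee_rot: [0.994, 2.979, -0.001]
ft_force: [-1.5, -4.4, 6.0]
width: 0.0223
grip_force: 59.9
```

```bash
python3 -m pendant '{"linear":[[-6.4,-8.6,-20.5],[-11.7,-15.6,-41.8],[-15.9,-21.2,-63.9],[-18.9,-25.2,-86.5],[-20.1,-26.8,-100.2],[-20.1,-26.8,-100.2],[-20.1,-26.8,-100.2]],"twist":[0,0,0,0,0,0,0]}'
```

```text
t: 27.05
ee_pos: [0.5036, -0.0368, 0.0795]
ee_rot: [0.994, 2.979, -0.001]
ft_force: [-0.9, -6.4, 5.3]
width: 0.0223
grip_force: 60.0
```

```bash
python3 -m pendant '{"linear":[[-0.5,-0.7,-9],[-0.9,-1.2,-18],[-1.1,-1.5,-25],[-1.2,-1.6,-29],[-1.2,-1.6,-29]],"twist":[0,0,0,0,0]}'; python3 -m pendant '{"linear":[[0,0,-1.5],[0,0,-3],[0,0,-3]],"twist":[0,0,0]}'
```

```text
t: 27.68
ee_pos: [0.5025, -0.0383, 0.051]
ee_rot: [0.994, 2.979, -0.0]
ft_force: [-2.9, -5.5, 12.7]
width: 0.0219
grip_force: 60.8
t: 28.05
ee_pos: [0.5025, -0.0383, 0.0484]
ee_rot: [0.994, 2.978, -0.0]
ft_force: [-3.3, -5.4, 14.8]
width: 0.0222
grip_force: 61.0
```

```bash
python3 -m pendant '{"linear":[[0,0,-1],[0,0,-1]],"twist":[0,0]}' - 90; python3 -m pendant '{"linear":[[0,0,-1],[0,0,-1]],"twist":[0,0]}';  python3 -m pendant '{"linear":[[0,0,-1],[0,0,-1]],"twist":[0,0]}'
```

```text
t: 28.3
ee_pos: [0.5025, -0.0383, 0.0478]
ee_rot: [0.994, 2.978, -0.0]
ft_force: [-4.2, -4.8, 20.5]
width: 0.0216
grip_force: 87.9
t: 28.55
ee_pos: [0.5026, -0.0383, 0.0472]
ee_rot: [0.994, 2.978, -0.0]
ft_force: [-6.5, -6.3, 25.0]
width: 0.0214
grip_force: 88.5
t: 28.8
ee_pos: [0.5026, -0.0383, 0.0466]
ee_rot: [0.994, 2.978, -0.0]
ft_force: [-7.8, -6.1, 31.6]
width: 0.0214
grip_force: 89.3
```

```bash
python3 - <<'E'
from h import *
O=np.array([.5585,.0375,.003]); a=np.radians(53.2); X=np.array([np.cos(a),np.sin(a),0]); Y=np.array([-np.sin(a),np.cos(a),0])
for n in('top','scene','wrist'):
    c,p,d=snap(n,n+'14'); W=cloud(c,d)-O; x=W@X*1e3; y=W@Y*1e3; z=W[...,2]*1e3
    for sgn in(1,-1):
        for lo,hi in((-95,-60),(-60,0),(0,60),(60,120)):
            m=(d>0)&(np.abs(sgn*y-55)<3)&(x>lo)&(x<hi)&(z>50)&(z<100)
            if m.sum()>8: q=np.polyfit(x[m],z[m],1); print(n,sgn,lo,hi,m.sum(),np.median(z[m]).round(1))
        m=(d>0)&(np.abs(sgn*y-55)<3)&(x>-90)&(x<120)&(z>60)&(z<95)
        if m.sum()>20: q=np.polyfit(x[m],z[m],1); print(n,sgn,'slope deg',np.degrees(q[0]),'z at -95',np.polyval(q,-95),'z at 0',q[1])
E
```

```text
top 1 0 60 20 72.7
top 1 60 120 17 70.1
top 1 slope deg -2.6306582772318077 z at -95 79.06932337080356 z at 0 74.70752676971256
top -1 -60 0 10 70.9
top -1 0 60 14 72.3
top -1 60 120 16 72.7
top -1 slope deg 0.9462884044439526 z at -95 70.12176452859025 z at 0 71.69077012003437
scene 1 0 60 15 71.3
scene 1 60 120 32 68.0
scene 1 slope deg -1.6554919876050627 z at -95 74.8943964664646 z at 0 72.14948680367571
scene -1 -95 -60 14 71.8
scene -1 -60 0 33 71.4
scene -1 0 60 35 71.6
scene -1 60 120 24 71.4
scene -1 slope deg -0.42803231561640165 z at -95 72.16654927630222 z at 0 71.45684482112026
wrist 1 -95 -60 1449 71.0
wrist 1 -60 0 2653 71.3
wrist 1 0 60 72 71.6
wrist 1 slope deg 1.6724674698931163 z at -95 70.01107026660698 z at 0 72.78412634490971
wrist -1 -60 0 35 70.8
wrist -1 slope deg 1.5223879219140615 z at -95 69.2778860388236 z at 0 71.80210080317309
```

```bash
python3 -m pendant '{"linear":[[0,0,-0.8],[0,0,-0.8],[0,0,-0.8],[0,0,-0.8]],"twist":[0,0,0,0]}'; python3 - <<'E'
from h import *
c0,p0,d0=load('top0'); c,p,d=load('top14'); A=cloud(c0,d0);B=cloud(c,d)
# wrist: arm top level near handle and hinge side
c,p,d=snap('wrist','w15'); O=np.array([.5585,.0375,.003]); a=np.radians(53.2); W=cloud(c,d)-O
x=W@[np.cos(a),np.sin(a),0]*1e3; y=W@[-np.sin(a),np.cos(a),0]*1e3; z=W[...,2]*1e3
for lo in range(-90,40,20):
    m=(d>0)&(abs(y-55)<3)&(x>lo)&(x<lo+20)&(z>60)&(z<85); print(lo,m.sum(),z[m].mean().round(2) if m.any() else '')
E
```

```text
t: 29.45
ee_pos: [0.5026, -0.0383, 0.0464]
ee_rot: [0.993, 2.978, -0.0]
ft_force: [-9.8, -5.8, 38.7]
width: 0.0213
grip_force: 90.2
-90 819 70.64
-70 829 70.64
-50 825 70.74
-30 959 72.49
-10 535 72.68
10 0 
30 0
```

```bash
python3 -c "from bench import arm; print(arm.sign_off())"
```

```text
the job is handed in; nothing more can be done
None
```

I laid both layers flush on the first (within about 1 mm), pushed the catch fully off, pulled the lever down to its stop, and handed the job in at about 29.5 s while still gripping the handle. I did not re-check the bystanders or the pile's far edges at the end.

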